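# Stamp a shelf-number blank in the spring press

### The arm

A 6-joint arm with a two-finger parallel gripper is mounted at the origin on the work surface. World frame = base frame: x ahead of the robot, y to its left, z up, the work surface at z = 0. Lengths are in mm, angles in rad, forces in N, time in s.
With the tool pointing down it reaches from about 350 to 975 mm from the base axis. Payload 7.1 kg.
Tool frame: the origin (TCP) lies at the very end of the fingers, on their centre line; the grasp point (between the pads) lies 19 mm behind it; z points along the fingers, x is the direction in which the jaws open and shut, and the axes are right-handed (so a half turn about z gives the same grasp; the last joint's range is limited). The gripper opens to 88 mm and grips with 3 to 60 N. Pads are 20 mm wide; open, the fingers measure 115 mm over their backs; the gripper's body (75 mm by 178 mm) begins 61 mm behind the grasp point.
Start: joints at [-1.281, 0.423, 1.63, -0, 1.089, -0.019], TCP at [189.965, -595.414, 222.675] pointing down, gripper open.
Joint ranges: [-3, 3], [-0.9, 2.11], [0.09, 2.58], [-1.31, 4.45], [0.11, 2.69], [-2.54, 2.54]. Speed limits (rad/s): [2.39, 2.39, 3.01, 3.14, 3.14, 3.14].

### API

Orientations are given as a rotation vector (axis times angle).
In Python, from workcell import * gives the robot as it stands.
- The arm moves only by the tool arm_command, never from a script. Its argument "increments" is a list of rows, each a list of 2 entries, a list of its own where there are three numbers: the shift along the tool's x, y, z in cm, then the turn about the tool's z in degrees. In form: [[[dx, dy, dz], turn], ...]. A call has 1 to 20 rows; each row shifts and turns the pose as measured when the row begins, along the tool's axes as they then stand; what a row does not reach is not made up. A row lasts 1/10 s, in which the tool goes at most 50 mm and 8.59 degrees, less where a joint would pass 70% of its speed; a pose out of reach is approached as far as the arm can. A call is refused whole if a number of a shift passes 5 or a number of a turn 8.59, either way. A call with a gripper value outside its range is refused whole. "gripper" is the opening, from 0 (shut) to 1 (fully open), set as the call begins (left out, the last holds). The fingers move at their own pace and stop on an object; the grip force is fixed at half the most. Time passes only in rows, so rows that do not move let the fingers close. It gives the time, the measured TCP pose, the force and the opening at its end, in the units of the state.
- get_obs(): the state, without advancing time (a new reading comes with each control period).
- get_image(name): name is "scene" or "top" or "wrist"; returns the picture (480x640x3 uint8, red, green, blue); there is no depth.
- camera_params(name): a dict with "K" (3x3 intrinsics, pixels), "rvec" (rotation vector, rad) and "tvec" (3), from world to camera coordinates, as OpenCV has them; the wrist camera has in their place "T_tool_cam" (4x4, takes a point from camera to tool coordinates, whose origin is the TCP and whose axes are the tool frame's). Camera axes: x right, y down, z forward; pixel columns grow to the right and rows downward; lengths in mm; the calibration is good to about 2 mm. The wrist camera is an equidistant fisheye: a pixel r from the principal point sees the ray r / f radians off the axis. A picture is of the moment at which its call begins: read the wrist's pose just before it. camera_params takes no time and is no camera call.
- close_job(): hands the job in, once; it reports no verdict.
The state is a dict: "t": time; "qpos": joint angles; "qvel": joint speeds; "joint_torque": joint torques, N m; "ee_pos": TCP position; "orientation": TCP orientation; "ft_force": force on the tool from outside, world axes, zero at the start; "moment": the same for the moment, N m; "width": finger opening in mm.
Only numpy, scipy, OpenCV 4.12 (cv2) and the standard library are available. Lean on these libraries where they do the work, as an engineer would, in place of code of your own. Each camera call takes 0.05 s, during which the arm holds its last target.

### The job

Mark the aluminium shelf-number blank in the spring stamping press: push it gently along its nest until it is fully home against the end stop, then draw the striker up slowly by its knob until the sear catches, without hauling it hard against the buffer just above, ease it down onto the sear and let go. Then press the trigger pad, no harder than it needs, to fire the striker onto the blank, and leave the trigger released, the striker hanging at rest, the blank still home in the nest, and the pot, carton and brush where they stand.

Things in the scene. Friction and masses are not known exactly. Their poses are not given: they have to be found in the camera images.
- press: Grey spring stamping press, bolted down, 216 mm high to its barrel cap. Origin: bench level under the vertical striker axis; x = feed direction of the nest, away from its open front (about away from the robot, turned up to 0.4 rad), y = trigger side. Base 22 mm thick, x -95 to 80, y -125 to 65 mm. Column on the -y side: y -120 to -70, x +-29, 199 mm high. Barrel 48 mm diameter, 94 to 216 mm up.
- nest (a point): The nest: centre of the bed's top under the striker, 52 mm above the bench. Steel bed x -82 to +48 mm from here; side rails 35 mm apart with keeper strips over the blank's edges (x -70 to +30, top 10 mm above the bed); open at the front (-x); end stop face at x = +30 mm. Above the front of the bed (beyond x = -30) the space is free.
- blank: Loose aluminium blank, 110 (x) x 32 x 4 mm, about 45 g, with a lip 4 mm thick and 32 mm wide standing 20 mm above its underside at its outer (-x) end. Origin: centre of its underside. It starts in the nest 12 to 32 mm short of the end stop and slides easily, 1.5 mm play each side. Do not push it with more than 30 N.
- blank_lip (a point): Centre of the lip's outer face (the face to push on), 10 mm above the blank's underside, 62 mm above the bench; x axis = push direction. With the blank fully home it is at x = -80 mm of the press.
- striker (a joint): Draw of the striker, m: 0 hanging at rest, die 4 mm over the blank; positive up. A spring pulls it back, 380 N/m (weight balanced at 0), plus 1 N friction. The sear catches at a draw of about 21 to 52 mm: the latch collar hidden in the barrel is set differently each time. Passing the sear nose costs 1 to 2 N more over several mm. Not caught, it keeps pulling down; caught, it sinks a few mm and the sear carries it.
- buffer: Hidden rubber ring under the barrel's cap that stops the collar of an overdrawn striker; origin: centre of its underside. The collar meets it 1 to 3 mm of draw after the sear has caught; it gives with about 8 N/mm on top of the spring. It must not be pressed with more than 16 N.
- knob: Round black knob on top of the striker rod, 34 mm diameter, 26 mm high, to be taken from above; origin: its centre, 245 mm above the bench at rest, rising with the striker. 16 mm free between its underside and the barrel cap at rest.
- trigger (a joint): Angle of the sear lever about its pin (along the press's x, 30 mm from the striker axis on the +y side, 130 mm up), rad: 0 at rest with the sear home, grows as the thumb pad goes down, 0.30 at its hard stop. It springs back by itself. With the striker cocked it trips at about 0.10 to 0.20.
- pad: Black thumb pad on the outer end of the trigger lever, 28 x 26 x 6 mm, top face level at rest; origin: centre of the top face, 87 mm from the striker axis on the +y side, 136 mm above the bench, 57 mm from the lever's pin. Pressed straight down to trip: 6 to 12 mm of travel, 5 to 12 N when cocked; it must not take more than 25 N.
- pot: Bystander: terracotta pot, 88 mm diameter, 90 mm high; origin at the centre of its foot.
- carton: Bystander: closed cardboard carton, 100 x 130 x 60 mm high; origin at the centre of its underside.
- brush: Bystander: hand brush lying on the bench beside the press; origin on its underside.
Things that resemble listed ones, but are neither listed nor needed, are in the scene too. Of the things like the blank, leave any that is brown; of the rest the smaller one is meant.

How it is judged:
By the outcome, as a careful person would: the job done as asked, in the order asked, and still so for the second after the job is handed in, with the robot touching nothing.
It also fails if it takes over 64 s, if anything falls off the work surface, if the arm or the gripper's body presses on something with over 40 N, if the wrist force passes 120 N, or if a joint passes its speed limit or range.

## Working session

There is one attempt and no reset: what is moved stays moved. The work goes in short steps, Python scripts to look and compute and a tool call to move; the robot and the scene stay as the last step left them, time stands still between calls to the robot, and variables do not carry over. Pictures are saved under pics/ and viewed, and the job is handed in when it is done.

Besides the shell and the picture viewer there is one more tool, called after "Request:" in YAML: its name, and indented under it one key for each argument. arm_command: Moves the arm, as the interface text tells. Its arguments: {"type":"object","properties":{"increments":{"type":"array","items":{"type":"array"}},"gripper":{"type":"number"}},"required":["increments"]}

```bash
mkdir -p pics; ls
python3 - <<'E'
from workcell import *
import cv2
o=get_obs();print(o)
for n in("scene","top","wrist"):
    print(n,camera_params(n))
    cv2.imwrite(f"pics/{n}0.png",get_image(n)[:,:,::-1])
E
```

```text
pics
{'t': 0.0, 'qpos': array([-1.28098632e+00,  4.23852836e-01,  1.63073665e+00,  4.49342802e-07,
        1.08859454e+00, -1.90219209e-02]), 'qvel': array([-6.77293160e-05, -5.66068822e-04,  1.52679185e-03,  1.06762888e-03,
        3.01758061e-04, -1.24043048e-03]), 'joint_torque': array([ 5.43505357e-04, -5.44619751e+01, -2.73663604e+01,  6.44770707e-02,
        2.28203548e-02, -1.40286047e-04]), 'ee_pos': array([ 189.81001709, -594.8643174 ,  221.87588951]), 'orientation': array([-2.53589556e+00,  1.85277680e+00,  1.98899520e-03]), 'ft_force': array([-0.81665458,  1.02347648, -0.32523918]), 'moment': array([0.05780663, 0.00317673, 0.00258957]), 'width': 87.8487310004664}
scene {'K': array([[459.14013901,   0.        , 322.16845761],
       [  0.        , 459.14013901, 243.82842312],
       [  0.        ,   0.        ,   1.        ]]), 'rvec': array([ 2.17365443,  0.75634045, -0.33799205]), 'tvec': array([-468.64398569, -102.41600931, 1155.02858322])}
top {'K': array([[519.36688217,   0.        , 315.95629121],
       [  0.        , 519.36688217, 240.39953501],
       [  0.        ,   0.        ,   1.        ]]), 'rvec': array([ 2.18661555, -2.13940056,  0.14520674]), 'tvec': array([4.65027079e-01, 6.14542979e+02, 9.51884251e+02])}
wrist {'K': array([[371.64829954,   0.        , 315.32838036],
       [  0.        , 371.64829954, 240.58862557],
       [  0.        ,   0.        ,   1.        ]]), 'T_tool_cam': array([[ 9.99998858e-01,  8.77260197e-04, -1.23094443e-03,
         4.72995333e-01],
       [-4.80825042e-04,  9.56668975e-01,  2.91177336e-01,
        -8.06367420e+01],
       [ 1.43304464e-03, -2.91176412e-01,  9.56668304e-01,
        -1.62202869e+02],
       [ 0.00000000e+00,  0.00000000e+00,  0.00000000e+00,
         1.00000000e+00]])}
```

View pics/scene0.png

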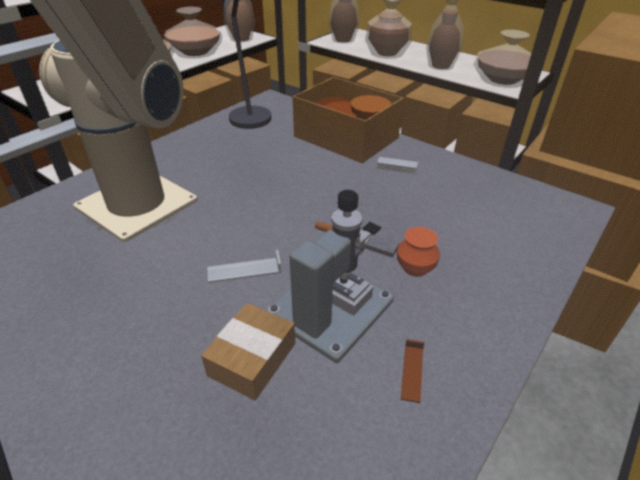

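View pics/top0.png

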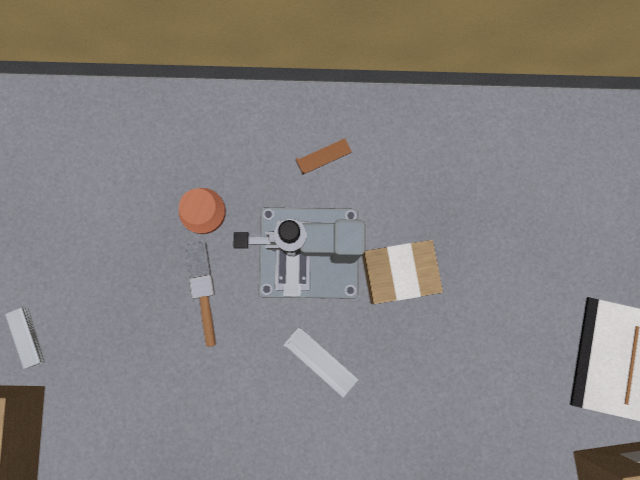

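View pics/wrist0.png

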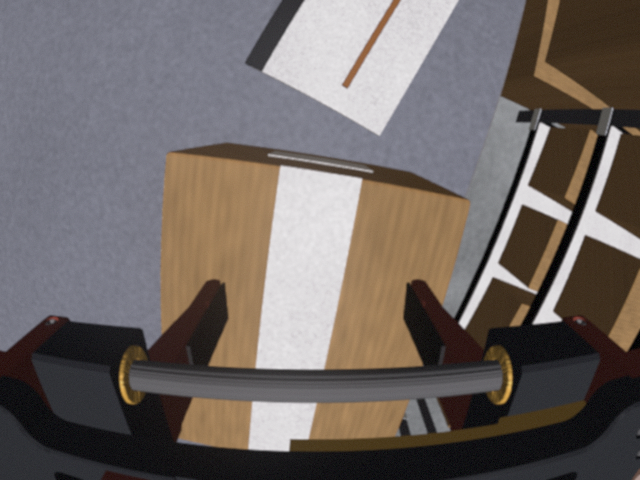

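```bash
cat > h.py <<'E'
import numpy as np, cv2
from scipy.spatial.transform import Rotation as R
from workcell import *
def cam(n):
    c=camera_params(n); return c["K"],R.from_rotvec(c["rvec"]).as_matrix(),np.array(c["tvec"])
def ray(n,u,v):
    K,Rm,t=cam(n); d=Rm.T@np.linalg.inv(K)@np.array([u,v,1.]); o=-Rm.T@t; return o,d/np.linalg.norm(d)
def atz(n,u,v,z):
    o,d=ray(n,u,v); return o+d*(z-o[2])/d[2]
def tri(rays):
    A=np.zeros((3,3));b=np.zeros(3)
    for o,d in rays:
        P=np.eye(3)-np.outer(d,d);A+=P;b+=P@o
    p=np.linalg.solve(A,b); return p,[np.linalg.norm((np.eye(3)-np.outer(d,d))@(p-o)) for o,d in rays]
def proj(n,p):
    K,Rm,t=cam(n);q=K@(Rm@np.asarray(p,float)+t);return q[:2]/q[2]
def wray(u,v,ob):
    c=camera_params("wrist");K=c["K"];T=c["T_tool_cam"]
    a=(np.array([u,v])-K[:2,2])/K[0,0];th=np.linalg.norm(a)
    d=np.array([*(a/th*np.sin(th)),np.cos(th)])
    Rt=R.from_rotvec(ob["orientation"]).as_matrix()
    return Rt@T[:3,3]+ob["ee_pos"],Rt@T[:3,:3]@d
def crop(src,dst,x0,y0,w,h,s):
    im=cv2.imread(src)[y0:y0+h,x0:x0+w];cv2.imwrite(dst,cv2.resize(im,None,fx=s,fy=s,interpolation=cv2.INTER_CUBIC))
E
python3 - <<'E'
from h import *
crop("pics/top0.png","pics/c1.png",180,180,200,150,4)
crop("pics/scene0.png","pics/c2.png",260,180,160,120,5)
for p in [(320,240),(290,230)]: print(atz("top",*p,0))
E
```

```text
[620.03625538   5.52017732   0.        ]
[638.66453925  65.39132609   0.        ]
```

View pics/c1.png

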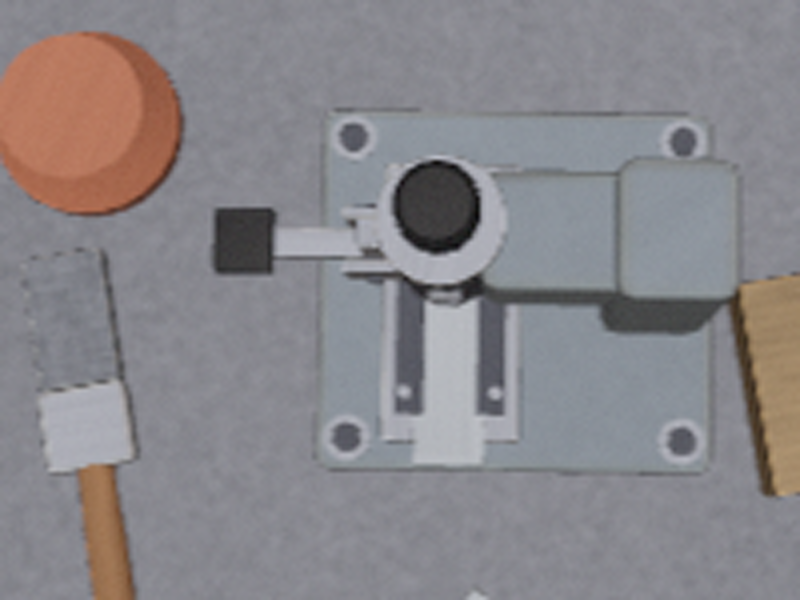

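View pics/c2.png

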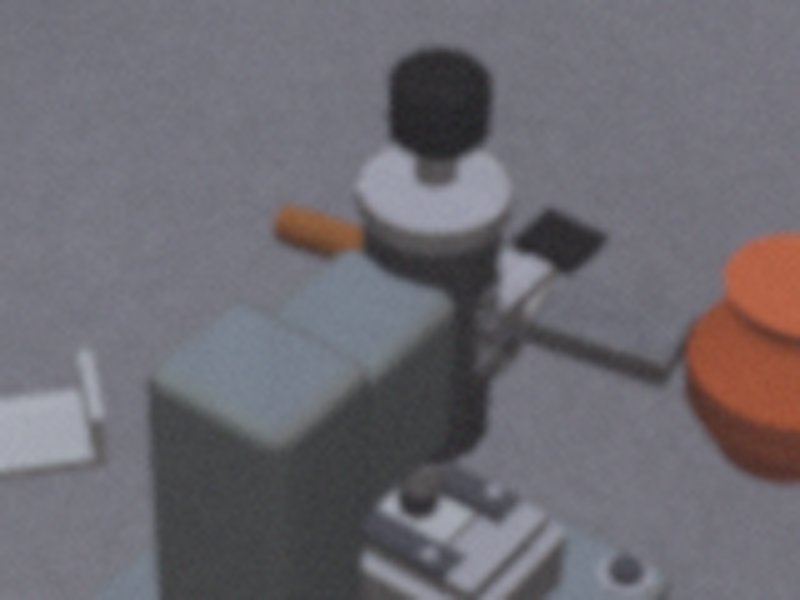

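Run:
```python
from h import *
T=lambda x,y:(180+x/4,180+y/4)
S=lambda x,y:(260+x/5,180+y/5)
c=[(328,112),(710,116),(318,470),(708,470)]
m=np.array([(80,65),(80,-125),(-95,65),(-95,-125)],float)
w=np.array([atz("top",*T(*p),22)[:2] for p in c]);print(w)
mc=m-m.mean(0);wc=w-w.mean(0)
H=mc.T@wc; a=np.arctan2(H[0,1]-H[1,0],H[0,0]+H[1,1]);Rm=np.array([[np.cos(a),-np.sin(a)],[np.sin(a),np.cos(a)]])
o=w.mean(0)-Rm@m.mean(0);print("yaw",a,"origin",o, "res",(w-(m@Rm.T+o)))
for nm,t,s in [("knobtop",(437,207),(440,76)),("pad",(244,240),(561,240)),]:
    print(nm,tri([ray("top",*T(*t)),ray("scene",*S(*s))]))
print("knob@258",atz("top",*T(437,207),258))
print("cap@216",atz("top",*T(441,222),216))
print("pad@136",atz("top",*T(244,240),136))
for p in [(413,464),(484,466)]: print("lip",atz("top",*T(*p),72))
```

```text
[[677.56044544 120.182299  ]
 [679.93561196 -66.08341875]
 [504.17448876 119.09020392]
 [508.1265158  -67.05968357]]
yaw 0.011924054993101304 origin [599.59101914  56.61964572] res [[-1.24984123 -2.38662762]
 [-1.14019148  1.3341474 ]
 [ 0.35176121 -1.39206253]
 [ 2.0382715   2.44454275]]
knobtop (array([600.8324518 ,  56.80032537, 252.29998726]), [np.float64(1.1225142577497338), np.float64(1.1225142577497804)])
pad (array([601.52341783, 144.5840621 , 129.97414759]), [np.float64(0.9600518836237715), np.float64(0.960051883623876)])
knob@258 [599.15552609  55.84830158 258.        ]
cap@216 [599.14066721  55.90714551 216.        ]
pad@136 [600.02785166 143.16424398 136.        ]
lip [507.22692116  71.38506999  72.        ]
lip [507.00936697  39.18555914  72.        ]
```

Request:
arm_command:
  increments:
    - [[-3.3, -3, 0], 0]
    - [[-3.3, -3, 0], 0]
    - [[-3.3, -3, 0], 0]
    - [[-3.3, -3, 0], 0]
    - [[-3.3, -3, 0], 0]
    - [[-3.3, -3, 0], 0]
    - [[-3.3, -3, 0], 0]
    - [[-3.3, -3, 0], 0]
    - [[-3.3, -3, 0], 0]
    - [[-3.3, -3, 0], 0]
    - [[-3.3, -3, 0], 0]
    - [[-3.3, -3, 0], 0]
    - [[-3.3, -3, 0], 0]
    - [[-3.3, -3, 0], 0]
    - [[-3.3, -3, 0], 0]
    - [[-3.3, -3, 0], 0]
  gripper: 0

```text
t: 1.75
ee_pos: [495.1, 74.2, 220.9]
orientation: [-2.527, 1.865, -0.003]
ft_force: [0.3, -0.7, 0.9]
width: 0.3
```

Request:
arm_command:
  increments:
    - [[0, 0, 0], -8.5]
    - [[0, 0, 0], -8.5]
    - [[0, 0, 0], -8.5]
    - [[0, 0, 0], -8.5]
    - [[0, 0, 0], -8.5]
    - [[0, 0, 0], -8.5]
    - [[0, 0, 0], -8.5]
    - [[0, 0, 0], -8.5]
    - [[0, 0, 0], -8.5]
    - [[0, 0, 0], -8.5]
    - [[0, 0, 0], -8.5]
    - [[0, 0, 0], -8.5]
    - [[0, 0, 0], -8.5]
    - [[0, 0, 0], -8.5]
    - [[0, 0, 0], -8.5]
    - [[0, 0, 0], -8.5]
    - [[0, 0, 0], -8.5]
    - [[0, 0, 0], -8.5]
    - [[0, 0, 0], -8.5]

```text
t: 3.65
ee_pos: [493.9, 81.1, 217.1]
orientation: [-2.206, -2.233, 0.006]
ft_force: [0.2, 0.2, -0.0]
width: 0.9
```

Run:
```python
from h import *
o=get_obs();print(o["ee_pos"],o["orientation"],o["qpos"],R.from_rotvec(o["orientation"]).as_matrix().round(3))
np.savez("w1.npz",**o)
cv2.imwrite("pics/w1.png",get_image("wrist")[:,:,::-1])
```

```text
[493.89788352  81.11713675 217.14987702] [-2.20566932 -2.23273756  0.00596482] [ 1.38911315e-01  2.50049962e-01  1.90249593e+00  1.85683642e-04
  9.93949861e-01 -1.44418379e+00] [[-0.012  1.    -0.005]
 [ 1.     0.012 -0.001]
 [-0.    -0.005 -1.   ]]
```

View pics/w1.png

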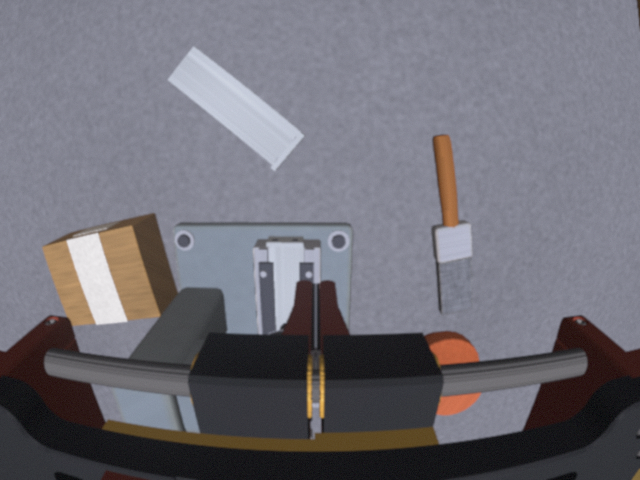

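Run:
```python
from h import *
crop("pics/w1.png","pics/w1c.png",160,210,200,150,4)
```

```text
(no output)
```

View pics/w1c.png

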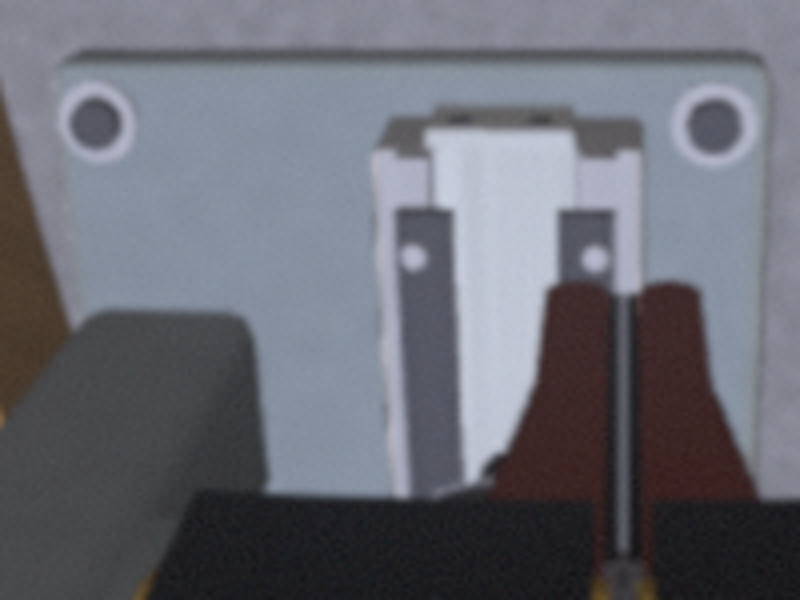

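Run:
```python
from h import *
o=dict(np.load("w1.npz"))
W=lambda x,y:(160+x/4,210+y/4)
T=lambda x,y:(180+x/4,180+y/4)
def wz(p,z):
    a,d=wray(*W(*p),o);return (a+d*(z-a[2])/d[2]).round(1)
for n,p,z in [("lipL",(425,129),72),("lipR",(577,129),72),("bedL",(374,150),52),("bedR",(642,152),52),("basefl",(60,62),22),("basefr",(766,62),22),("boltl",(97,122),22),("boltr",(712,124),22),("keepL",(397,210),62),("keepR",(612,210),62)]: print(n,wz(p,z))
print(tri([wray(*W(425,129),o),ray("top",*T(484,466))]),tri([wray(*W(577,129),o),ray("top",*T(413,464))]))
for p in [(353,137),(683,141),(346,437),(682,440)]: print("bolt top",atz("top",*T(*p),22).round(1))
for p in [(380,440),(518,440)]: print("bed top",atz("top",*T(*p),52).round(1))
```

```text
lipL [509.1  38.7  72. ]
lipR [508.6  71.8  72. ]
bedL [520.5  23.8  52. ]
bedR [520.1  86.3  52. ]
basefl [507.4 -64.8  22. ]
basefr [505.8 117.4  22. ]
boltl [523.6 -55.8  22. ]
boltr [522.1 104.4  22. ]
keepL [531.6  30.3  62. ]
keepR [530.8  79.6  62. ]
(array([507.02813805,  39.29869785,  78.30766541]), [np.float64(0.24447343054198573), np.float64(0.2444734305419691)]) (array([507.26063951,  71.5383035 ,  76.22785412]), [np.float64(0.37876180097774864), np.float64(0.37876180097777906)])
bolt top [665.5 107.6  22. ]
bolt top [667.3 -53.1  22. ]
bolt top [520.1 106.3  22. ]
bolt top [522.1 -54.4  22. ]
bed top [518.3  88.   52. ]
bed top [519.6  24.   52. ]
```

Request:
arm_command:
  increments:
    - [[-0.9, -0.7, 1], 0]
    - [[-0.9, -0.7, 3], 0]
    - [[-0.8, -0.5, 3], 0]
    - [[0, 0, 3], 0]
    - [[0, 0, 3], 0]
    - [[0, 0, 1.6], 0]
    - [[0, 0, 0.6], 0]
    - [[0, 0, 0], 0]

```text
t: 4.5
ee_pos: [475.8, 54.0, 61.2]
orientation: [-2.223, -2.219, 0.001]
ft_force: [-0.1, -0.4, 0.3]
width: 0.5
```

Request:
arm_command:
  increments:
    - [[0.13, 0.5, 0.3], 0]
    - [[0, 0.5, 0.1], 0]
    - [[0, 0.4, 0], 0]
    - [[0, 0.2, 0], 0]
    - [[0, 0.2, 0], 0]

```text
t: 5.0
ee_pos: [498.0, 55.7, 60.1]
orientation: [2.224, 2.215, 0.006]
ft_force: [0.4, 0.3, -0.6]
width: 0.6
```

Run:
```python
from h import *
o=get_obs();print(o["ee_pos"],o["ft_force"])
np.savez("w2.npz",**o)
cv2.imwrite("pics/w2.png",get_image("wrist")[:,:,::-1])
crop("pics/w2.png","pics/w2c.png",240,210,160,120,5)
```

```text
[498.02274615  55.71724741  60.12826831] [ 0.41726958  0.25007879 -0.56679209]
```

View pics/w2c.png

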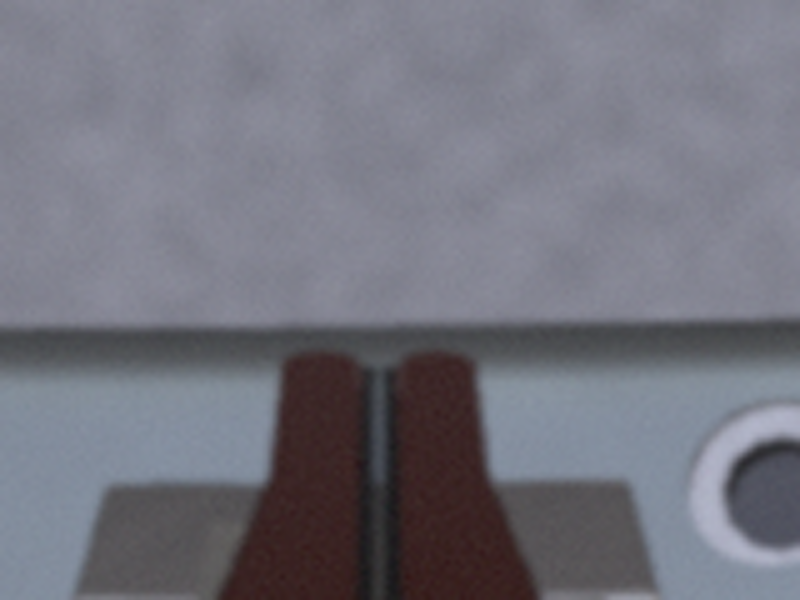

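Request:
arm_command:
  increments:
    - [[0, 0.15, 0], 0]
    - [[0, 0.15, 0], 0]
    - [[0, 0.15, 0], 0]
    - [[0, 0.15, 0], 0]

```text
t: 5.45
ee_pos: [504.3, 55.6, 60.4]
orientation: [2.224, 2.214, 0.006]
ft_force: [-0.9, -0.4, 0.9]
width: 0.4
```

Request:
arm_command:
  increments:
    - [[0, 0.15, 0], 0]
    - [[0, 0.15, 0], 0]

```text
t: 5.65
ee_pos: [507.1, 55.6, 60.3]
orientation: [2.225, 2.215, 0.005]
ft_force: [-1.5, -0.2, 0.3]
width: 0.5
```

Request:
arm_command:
  increments:
    - [[0, 0.1, 0], 0]
    - [[0, 0.1, 0], 0]

```text
t: 5.85
ee_pos: [509.2, 55.6, 60.3]
orientation: [2.225, 2.215, 0.005]
ft_force: [-2.0, 1.2, 1.6]
width: 0.3
```

Request:
arm_command:
  increments:
    - [[0, 0.1, 0], 0]

```text
t: 5.95
ee_pos: [509.9, 55.6, 60.3]
orientation: [2.225, 2.215, 0.004]
ft_force: [-4.1, 0.1, 3.0]
width: 0.4
```

Request:
arm_command:
  increments:
    - [[0, 0.1, 0], 0]

```text
t: 6.05
ee_pos: [509.9, 55.6, 60.1]
orientation: [2.226, 2.216, 0.001]
ft_force: [-5.3, 0.4, 4.2]
width: 0.4
```

Request:
arm_command:
  increments:
    - [[0, 0.12, 0], 0]

```text
t: 6.15
ee_pos: [509.9, 55.5, 60.0]
orientation: [-2.225, -2.215, 0.002]
ft_force: [-5.5, -0.0, 5.0]
width: 0.2
```

Request:
arm_command:
  increments:
    - [[0, 0.12, 0], 0]

```text
t: 6.25
ee_pos: [509.9, 55.5, 59.8]
orientation: [-2.224, -2.214, 0.005]
ft_force: [-5.9, 0.4, 4.6]
width: 0.3
```

Request:
arm_command:
  increments:
    - [[0, 0.25, -0.05], 0]
    - [[0, 0.25, 0], 0]

```text
t: 6.45
ee_pos: [509.9, 55.4, 59.5]
orientation: [-2.219, -2.209, 0.017]
ft_force: [-8.9, 0.0, 8.0]
width: 0.5
```

Request:
arm_command:
  increments:
    - [[0, -0.4, 0], 0]
    - [[0, -1, 0], 0]
    - [[0, -1.5, 0], 0]
    - [[0, 0, 0], 0]

```text
t: 6.85
ee_pos: [480.7, 55.5, 59.9]
orientation: [-2.221, -2.211, 0.012]
ft_force: [-0.7, -0.1, 0.2]
width: 0.5
```

Run:
```python
from h import *
o=get_obs();print(o["ee_pos"],o["ft_force"])
np.savez("w3.npz",**o)
cv2.imwrite("pics/w3.png",get_image("wrist")[:,:,::-1])
cv2.imwrite("pics/top3.png",get_image("top")[:,:,::-1])
crop("pics/w3.png","pics/w3c.png",240,210,160,120,5)
crop("pics/top3.png","pics/top3c.png",180,180,200,150,4)
```

```text
[480.71544262  55.53198861  59.87743122] [-0.66276558 -0.08191757  0.24527129]
```

View pics/top3c.png

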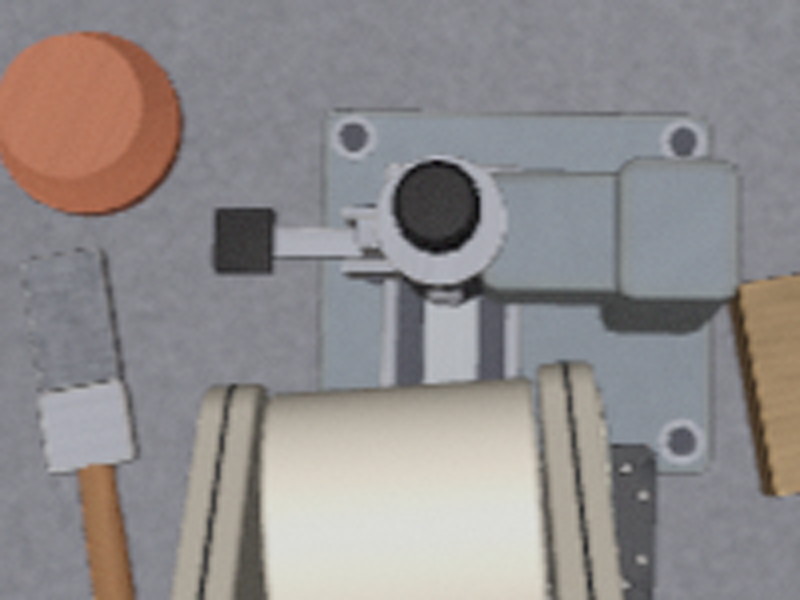

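Request:
arm_command:
  increments:
    - [[0, 0, -3], 0]
    - [[0, 0, -5], 0]
    - [[0, 0, -5], 0]
    - [[0, 0, -4.5], 0]
    - [[0, 0, -3.5], 0]
    - [[0, 0, -2], 0]
    - [[0, 0, 0], 0]

```text
t: 7.65
ee_pos: [490.8, 55.7, 301.6]
orientation: [-2.227, -2.216, -0.001]
ft_force: [0.4, -0.1, 0.6]
width: 0.4
```

Run:
```python
from h import *
o=get_obs();print(o["ee_pos"],o["ft_force"],R.from_rotvec(o["orientation"]).as_matrix().round(3))
np.savez("w4.npz",**o)
cv2.imwrite("pics/w4.png",get_image("wrist")[:,:,::-1])
crop("pics/w4.png","pics/w4c.png",240,230,160,120,5)
```

```text
[490.82273031  55.70254211 301.60664112] [ 0.39672069 -0.11041881  0.62883281] [[ 0.005  1.     0.   ]
 [ 1.    -0.005  0.001]
 [ 0.001  0.    -1.   ]]
```

View pics/w4c.png

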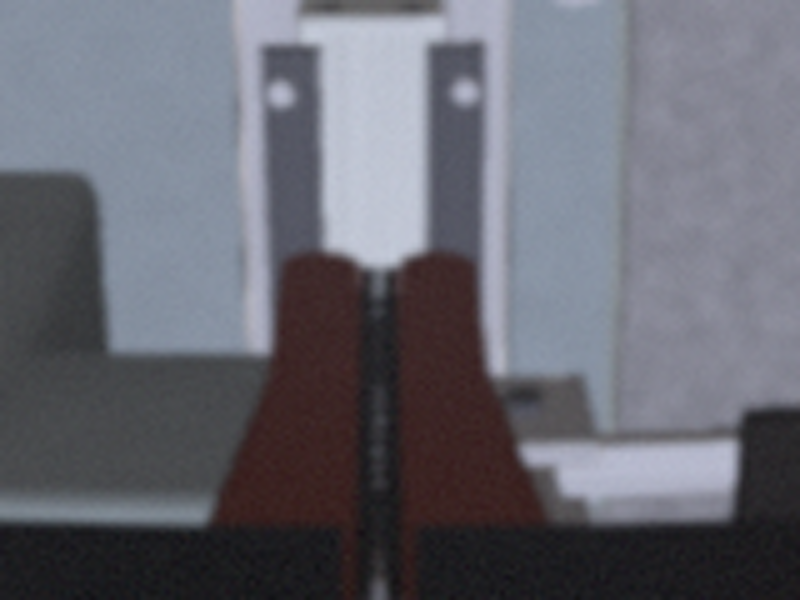

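View pics/w4.png

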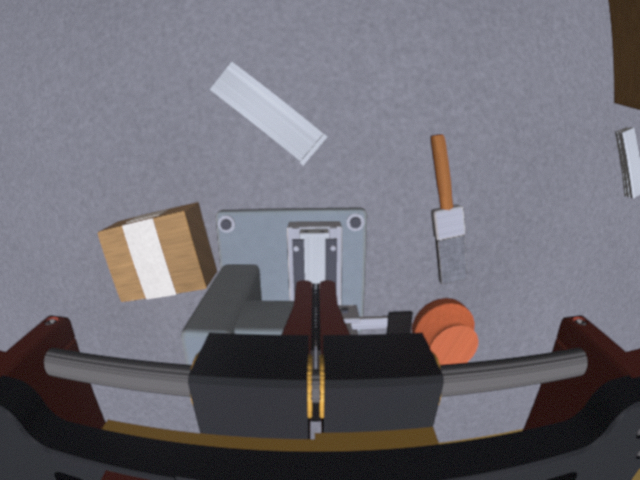

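Run:
```python
from h import *
crop("pics/w4.png","pics/w4d.png",270,205,100,75,8)
o=dict(np.load("w4.npz"))
def wz(u,v,z):
    a,d=wray(u,v,o);return (a+d*(z-a[2])/d[2]).round(1)
for s in (300,445): print(wz(240+s/5,230+14/5,72))
```

```text
[521.4  39.2  72. ]
[521.5  70.9  72. ]
```

View pics/w4d.png

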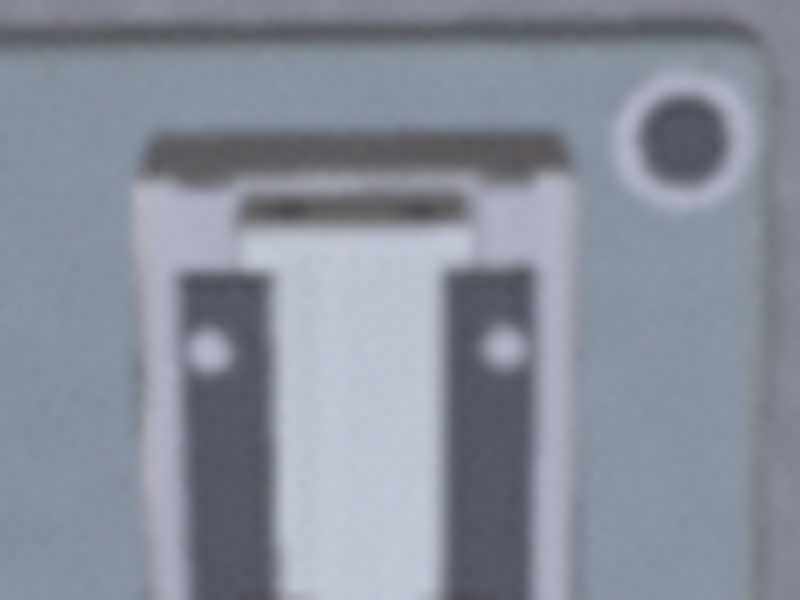

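Request:
arm_command:
  increments:
    - [[0, 3, 0], 0]
    - [[0, 3, 0], 0]
    - [[0, 2.5, 0], 0]
    - [[0, 1, 0], 0]
    - [[0, 0.5, 0], 0]
    - [[0, 0, 0], 0]
  gripper: 1

```text
t: 8.3
ee_pos: [589.7, 54.8, 290.2]
orientation: [-2.22, -2.209, 0.016]
ft_force: [-0.2, 0.5, -0.0]
width: 45.0
```

Run:
```python
from h import *
o=get_obs();print(o["ee_pos"],o["ft_force"],o["width"],R.from_rotvec(o["orientation"]).as_matrix().round(3))
np.savez("w5.npz",**o)
cv2.imwrite("pics/w5.png",get_image("wrist")[:,:,::-1])
```

```text
[589.72056397  54.78766515 290.18947892] [-0.213977    0.51167869 -0.0354919 ] 44.98726590666215 [[ 0.005  1.    -0.014]
 [ 1.    -0.005 -0.001]
 [-0.001 -0.014 -1.   ]]
```

View pics/w5.png

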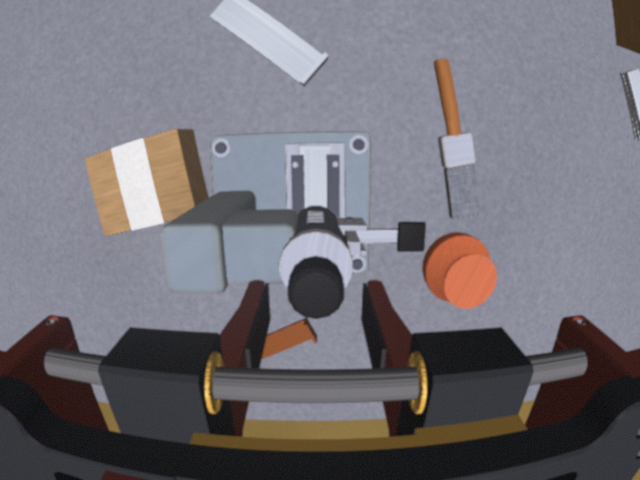

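Run:
```python
from h import *
crop("pics/w5.png","pics/w5c.png",260,190,180,135,4)
o=dict(np.load("w5.npz"))
def wz(u,v,z):
    a,d=wray(u,v,o);return (a+d*(z-a[2])/d[2]).round(1)
print(wz(316,289,258),wz(411,236,136))
```

```text
[597.7  55.1 258. ] [600.2 141.5 136. ]
```

View pics/w5c.png

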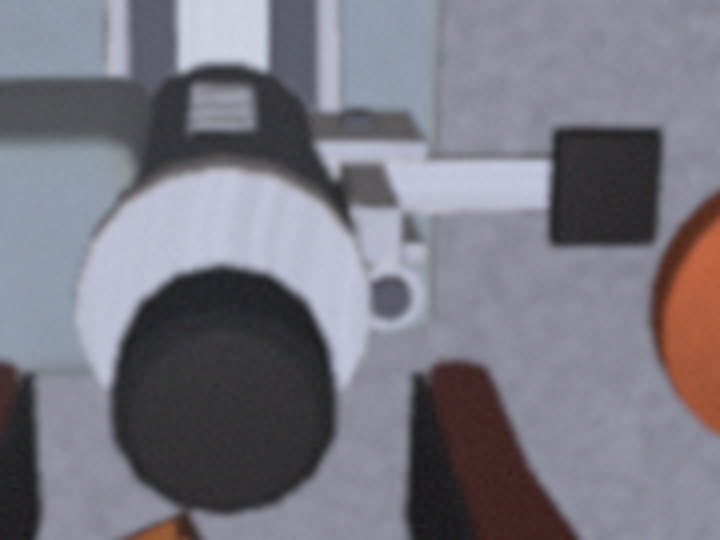

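Request:
arm_command:
  increments:
    - [[0.05, 0.6, -0.2], 0]
    - [[0.05, 0.4, -0.1], 0]
    - [[0, 0, 0], 0]
    - [[0, 0, 0], 0]
    - [[0, 0, 0], 0]
  gripper: 1

```text
t: 8.85
ee_pos: [598.0, 56.0, 293.9]
orientation: [-2.219, -2.209, 0.017]
ft_force: [1.0, 0.5, 0.3]
width: 86.8
```

Request:
arm_command:
  increments:
    - [[0, 0.15, 2], 0]
    - [[0, 0.1, 2], 0]
    - [[0, 0, 1.5], 0]
    - [[0, 0, 0.7], 0]
    - [[0, 0, 0.2], 0]
    - [[0, 0, 0], 0]

```text
t: 9.45
ee_pos: [600.2, 56.0, 230.1]
orientation: [-2.221, -2.211, 0.012]
ft_force: [-0.1, 0.1, 0.2]
width: 87.7
```

Request:
arm_command:
  increments:
    - [[0, 0, 0.3], 0]
    - [[0, 0, 0], 0]
    - [[0, 0, 0], 0]
    - [[0, 0, 0], 0]
    - [[0, 0, 0], 0]
    - [[0, 0, 0], 0]
    - [[0, 0, 0], 0]
    - [[0, 0, 0], 0]
    - [[0, 0, 0], 0]
    - [[0, 0, 0], 0]
  gripper: 0

```text
t: 10.45
ee_pos: [601.6, 54.8, 229.7]
orientation: [-2.224, -2.215, 0.009]
ft_force: [-0.1, -0.7, 0.7]
width: 33.2
```

Request:
arm_command:
  increments:
    - [[0, 0, 0], 0]
    - [[0, 0, -0.2], 0]
    - [[0, 0, -0.2], 0]
    - [[0, 0, -0.2], 0]

```text
t: 10.85
ee_pos: [601.6, 54.8, 235.4]
orientation: [-2.224, -2.215, 0.01]
ft_force: [1.8, -1.4, -2.1]
width: 33.1
```

Request:
arm_command:
  increments:
    - [[0, 0, -0.2], 0]
    - [[0, 0, -0.2], 0]
    - [[0, 0, -0.2], 0]

```text
t: 11.15
ee_pos: [601.6, 54.8, 241.2]
orientation: [-2.224, -2.215, 0.01]
ft_force: [2.1, -0.7, -5.7]
width: 33.2
```

Request:
arm_command:
  increments:
    - [[0, 0, -0.2], 0]
    - [[0, 0, -0.2], 0]
    - [[0, 0, -0.2], 0]

```text
t: 11.45
ee_pos: [601.6, 54.8, 246.9]
orientation: [-2.223, -2.214, 0.011]
ft_force: [1.4, -1.8, -7.7]
width: 32.9
```

Request:
arm_command:
  increments:
    - [[0, 0, -0.1], 0]

```text
t: 11.55
ee_pos: [601.5, 54.8, 247.8]
orientation: [-2.223, -2.214, 0.011]
ft_force: [4.1, -2.1, -9.2]
width: 33.1
```

Request:
arm_command:
  increments:
    - [[0, 0, -0.1], 0]

```text
t: 11.65
ee_pos: [601.5, 54.8, 248.5]
orientation: [-2.223, -2.214, 0.011]
ft_force: [3.3, -0.6, -9.5]
width: 33.5
```

Request:
arm_command:
  increments:
    - [[0, 0, -0.1], 0]

```text
t: 11.75
ee_pos: [601.5, 54.8, 249.2]
orientation: [-2.223, -2.214, 0.012]
ft_force: [4.4, -0.4, -10.0]
width: 33.0
```

Request:
arm_command:
  increments:
    - [[0, 0, -0.1], 0]

```text
t: 11.85
ee_pos: [601.5, 54.8, 249.9]
orientation: [-2.223, -2.214, 0.012]
ft_force: [5.2, -1.1, -9.3]
width: 32.9
```

Request:
arm_command:
  increments:
    - [[0, 0.05, -0.12], 0]

```text
t: 11.95
ee_pos: [601.5, 54.8, 250.7]
orientation: [-2.222, -2.213, 0.013]
ft_force: [1.1, -0.5, -11.3]
width: 33.4
```

Request:
arm_command:
  increments:
    - [[0, 0.05, -0.12], 0]

```text
t: 12.05
ee_pos: [601.5, 54.8, 251.6]
orientation: [-2.222, -2.213, 0.015]
ft_force: [2.6, -1.3, -10.9]
width: 33.3
```

Request:
arm_command:
  increments:
    - [[0, 0.05, -0.12], 0]

```text
t: 12.15
ee_pos: [601.5, 54.8, 252.4]
orientation: [-2.221, -2.212, 0.017]
ft_force: [2.0, -1.3, -10.9]
width: 33.3
```

Request:
arm_command:
  increments:
    - [[0, 0.05, -0.12], 0]

```text
t: 12.25
ee_pos: [601.4, 54.8, 253.3]
orientation: [-2.22, -2.211, 0.018]
ft_force: [1.8, -0.5, -11.7]
width: 32.7
```

Request:
arm_command:
  increments:
    - [[0, 0.02, -0.12], 0]

```text
t: 12.35
ee_pos: [601.4, 54.8, 254.3]
orientation: [-2.22, -2.211, 0.019]
ft_force: [2.8, -1.0, -13.1]
width: 33.4
```

Request:
arm_command:
  increments:
    - [[0, 0.02, -0.12], 0]

```text
t: 12.45
ee_pos: [601.4, 54.8, 255.4]
orientation: [-2.22, -2.211, 0.02]
ft_force: [1.2, -0.9, -11.0]
width: 33.8
```

Request:
arm_command:
  increments:
    - [[0, 0.02, -0.12], 0]

```text
t: 12.55
ee_pos: [601.4, 54.8, 256.6]
orientation: [-2.219, -2.21, 0.021]
ft_force: [1.4, -0.7, -11.8]
width: 33.3
```

Request:
arm_command:
  increments:
    - [[0, 0.02, -0.12], 0]

```text
t: 12.65
ee_pos: [601.4, 54.8, 257.7]
orientation: [-2.219, -2.21, 0.021]
ft_force: [1.9, -0.7, -11.6]
width: 33.4
```

Request:
arm_command:
  increments:
    - [[0, 0.02, -0.12], 0]

```text
t: 12.75
ee_pos: [601.4, 54.8, 258.8]
orientation: [-2.219, -2.21, 0.022]
ft_force: [1.5, -1.5, -12.0]
width: 32.8
```

Request:
arm_command:
  increments:
    - [[0, 0.02, -0.09], 0]

```text
t: 12.85
ee_pos: [601.4, 54.8, 259.7]
orientation: [-2.218, -2.21, 0.022]
ft_force: [1.2, -1.4, -12.6]
width: 33.5
```

Request:
arm_command:
  increments:
    - [[0, 0.02, -0.09], 0]

```text
t: 12.95
ee_pos: [601.4, 54.8, 260.4]
orientation: [-2.218, -2.209, 0.023]
ft_force: [1.5, -0.3, -12.6]
width: 32.6
```

Request:
arm_command:
  increments:
    - [[0, 0.02, -0.09], 0]

```text
t: 13.05
ee_pos: [601.4, 54.8, 261.1]
orientation: [-2.218, -2.209, 0.024]
ft_force: [0.9, -0.7, -13.6]
width: 33.3
```

Request:
arm_command:
  increments:
    - [[0, 0.02, -0.09], 0]

```text
t: 13.15
ee_pos: [601.4, 54.8, 261.9]
orientation: [-2.218, -2.209, 0.024]
ft_force: [1.5, -0.4, -13.2]
width: 33.2
```

Request:
arm_command:
  increments:
    - [[0, 0.01, -0.1], 0]

```text
t: 13.25
ee_pos: [601.4, 54.8, 262.7]
orientation: [-2.217, -2.208, 0.025]
ft_force: [-0.1, -1.3, -13.9]
width: 33.6
```

Request:
arm_command:
  increments:
    - [[0, 0.01, -0.1], 0]

```text
t: 13.35
ee_pos: [601.4, 54.8, 263.6]
orientation: [-2.217, -2.208, 0.026]
ft_force: [1.2, -1.1, -13.5]
width: 33.3
```

Request:
arm_command:
  increments:
    - [[0, 0.01, -0.1], 0]

```text
t: 13.45
ee_pos: [601.3, 54.8, 264.5]
orientation: [-2.217, -2.208, 0.026]
ft_force: [1.1, -0.3, -13.9]
width: 33.1
```

Request:
arm_command:
  increments:
    - [[0, 0.01, -0.1], 0]

```text
t: 13.55
ee_pos: [601.4, 54.8, 265.4]
orientation: [-2.217, -2.208, 0.026]
ft_force: [1.9, -0.8, -14.4]
width: 33.4
```

Request:
arm_command:
  increments:
    - [[0, 0.01, -0.1], 0]

```text
t: 13.65
ee_pos: [601.4, 54.8, 266.3]
orientation: [-2.217, -2.208, 0.027]
ft_force: [0.8, -0.7, -14.4]
width: 33.2
```

Request:
arm_command:
  increments:
    - [[0, 0.01, -0.1], 0]

```text
t: 13.75
ee_pos: [601.3, 54.8, 267.3]
orientation: [-2.216, -2.208, 0.027]
ft_force: [0.2, -1.0, -15.2]
width: 33.1
```

Request:
arm_command:
  increments:
    - [[0, 0.01, -0.1], 0]

```text
t: 13.85
ee_pos: [601.3, 54.8, 268.2]
orientation: [-2.216, -2.207, 0.028]
ft_force: [0.6, -0.9, -15.6]
width: 32.8
```

Request:
arm_command:
  increments:
    - [[0, 0.01, -0.1], 0]

```text
t: 13.95
ee_pos: [601.3, 54.8, 268.9]
orientation: [-2.216, -2.207, 0.028]
ft_force: [2.4, -0.7, -20.1]
width: 33.1
```

Request:
arm_command:
  increments:
    - [[0, 0.01, -0.1], 0]

```text
t: 14.05
ee_pos: [601.3, 54.8, 269.2]
orientation: [-2.216, -2.207, 0.029]
ft_force: [3.1, -0.3, -22.5]
width: 33.1
```

Request:
arm_command:
  increments:
    - [[0, 0.01, -0.1], 0]

```text
t: 14.15
ee_pos: [601.3, 54.8, 269.3]
orientation: [-2.216, -2.206, 0.03]
ft_force: [3.6, -0.8, -24.7]
width: 33.5
```

Request:
arm_command:
  increments:
    - [[0, 0, 0.03], 0]

```text
t: 14.25
ee_pos: [601.3, 54.8, 268.7]
orientation: [-2.215, -2.206, 0.03]
ft_force: [2.3, -1.0, -16.9]
width: 33.3
```

Request:
arm_command:
  increments:
    - [[0, 0, 0.05], 0]

```text
t: 14.35
ee_pos: [601.3, 54.8, 268.4]
orientation: [-2.215, -2.206, 0.03]
ft_force: [0.6, -0.9, -15.5]
width: 33.5
```

Request:
arm_command:
  increments:
    - [[0, 0, 0.06], 0]

```text
t: 14.45
ee_pos: [601.3, 54.8, 268.3]
orientation: [-2.215, -2.206, 0.03]
ft_force: [0.0, -0.8, -14.7]
width: 33.2
```

Request:
arm_command:
  increments:
    - [[0, 0, 0.06], 0]

```text
t: 14.55
ee_pos: [601.3, 54.8, 268.3]
orientation: [-2.216, -2.207, 0.029]
ft_force: [0.8, -0.5, -14.0]
width: 33.1
```

Request:
arm_command:
  increments:
    - [[0, 0, 0.06], 0]

```text
t: 14.65
ee_pos: [601.3, 54.8, 268.2]
orientation: [-2.216, -2.207, 0.029]
ft_force: [0.2, -0.8, -14.4]
width: 33.3
```

Request:
arm_command:
  increments:
    - [[0, 0, 0.12], 0]

```text
t: 14.75
ee_pos: [601.3, 54.8, 267.4]
orientation: [-2.216, -2.207, 0.028]
ft_force: [0.5, -0.6, -14.3]
width: 33.4
```

Request:
arm_command:
  increments:
    - [[0, 0, 0.12], 0]

```text
t: 14.85
ee_pos: [601.3, 54.8, 266.4]
orientation: [-2.216, -2.207, 0.028]
ft_force: [-0.1, -1.0, -12.9]
width: 33.2
```

Request:
arm_command:
  increments:
    - [[0, 0, 0.12], 0]

```text
t: 14.95
ee_pos: [601.3, 54.8, 265.4]
orientation: [-2.216, -2.207, 0.028]
ft_force: [-0.8, -0.9, -13.1]
width: 33.4
```

Request:
arm_command:
  increments:
    - [[0, 0, 0.12], 0]

```text
t: 15.05
ee_pos: [601.4, 54.8, 264.3]
orientation: [-2.216, -2.207, 0.027]
ft_force: [-0.1, 0.1, -12.9]
width: 33.3
```

Request:
arm_command:
  increments:
    - [[0, 0, 0.12], 0]

```text
t: 15.15
ee_pos: [601.4, 54.8, 263.5]
orientation: [-2.216, -2.207, 0.027]
ft_force: [-4.6, -0.3, -2.1]
width: 33.1
```

Request:
arm_command:
  increments:
    - [[0, 0, 0.02], 0]

```text
t: 15.25
ee_pos: [601.4, 54.8, 263.7]
orientation: [-2.216, -2.208, 0.027]
ft_force: [-1.8, -1.3, -9.8]
width: 33.4
```

Request:
arm_command:
  increments:
    - [[0, 0, 0], 0]
    - [[0, 0, 0], 0]
  gripper: 0.6

```text
t: 15.45
ee_pos: [604.0, 55.1, 266.9]
orientation: [-2.22, -2.211, 0.018]
ft_force: [0.1, -0.3, -0.4]
width: 46.0
```

Request:
arm_command:
  increments:
    - [[0, 0, 0], 0]
    - [[0, 0, 0], 0]
    - [[0, 0, 0], 0]
    - [[0, 0, 0], 0]
  gripper: 1

```text
t: 15.85
ee_pos: [607.0, 55.6, 271.0]
orientation: [-2.224, -2.215, 0.008]
ft_force: [-0.1, 0.4, -0.7]
width: 77.8
```

Run:
```python
from h import *
o=get_obs();print(o["t"],o["ee_pos"],o["ft_force"],o["width"],R.from_rotvec(o["orientation"]).as_matrix().round(3))
cv2.imwrite("pics/s6.png",get_image("scene")[:,:,::-1])
crop("pics/s6.png","pics/s6c.png",260,130,200,150,4)
```

```text
15.85 [607.02970796  55.63118228 270.98110113] [-0.09101171  0.39570796 -0.7356006 ] 77.75281110783031 [[ 0.004  1.    -0.006]
 [ 1.    -0.004 -0.001]
 [-0.001 -0.006 -1.   ]]
```

View pics/s6c.png

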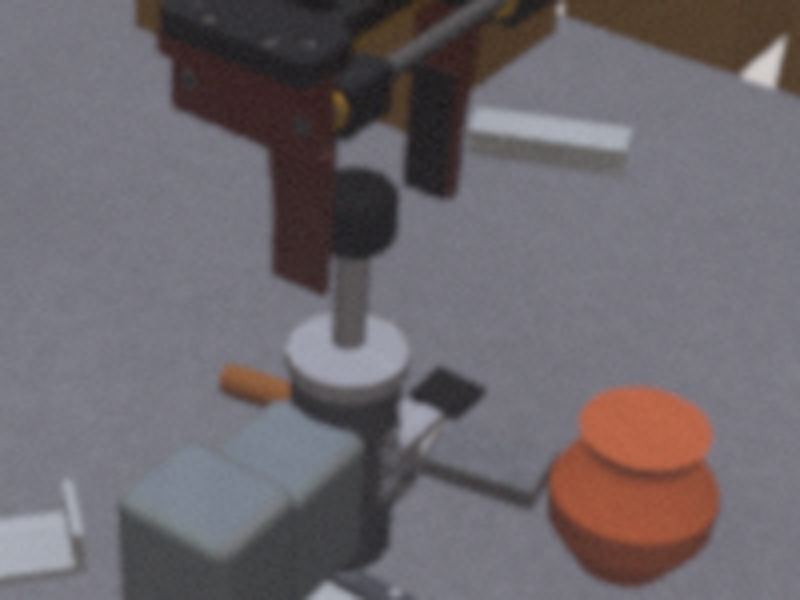

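Request:
arm_command:
  increments:
    - [[0, -0.3, -2], 0]
    - [[0, -0.2, -3], 0]
    - [[0, 0, -1], 0]
    - [[0, 0, 0], 0]

```text
t: 16.3
ee_pos: [601.6, 55.7, 331.2]
orientation: [-2.222, -2.214, 0.011]
ft_force: [0.7, -1.3, -0.0]
width: 87.7
```

Request:
arm_command:
  increments:
    - [[1, 0, 0], 0]
    - [[3, 0, 0], 0]
    - [[3, 0, 0], 0]
    - [[1.5, 0, 0], 0]
    - [[0, 0, 0], 8.5]
    - [[0, 0, 0], 8.5]
    - [[0, 0, 0], 8.5]
    - [[0, 0, 0], 8.5]
    - [[0, 0, 0], 8.5]
    - [[0, 0, 0], 8.5]
    - [[0, 0, 0], 8.5]
    - [[0, 0, 0], 8.5]
    - [[0, 0, 0], 8.5]
    - [[0, 0, 0], 8.5]
    - [[0, 0, 0], 4.5]
    - [[0, 0, 0], 0]
  gripper: 0

```text
t: 17.9
ee_pos: [595.1, 147.6, 310.9]
orientation: [3.132, -0.037, -0.053]
ft_force: [-0.1, -1.0, 1.0]
width: 0.3
```

Run:
```python
from h import *
o=get_obs();print(o["t"],o["ee_pos"],o["ft_force"],o["width"],R.from_rotvec(o["orientation"]).as_matrix().round(3))
np.savez("w7.npz",**o)
cv2.imwrite("pics/w7.png",get_image("wrist")[:,:,::-1])
```

```text
17.9 [595.14960263 147.64374592 310.89051385] [-0.10208607 -0.97360839  1.01613267] 0.3339625189313402 [[ 0.999 -0.024 -0.034]
 [-0.024 -1.    -0.008]
 [-0.034  0.009 -0.999]]
```

View pics/w7.png

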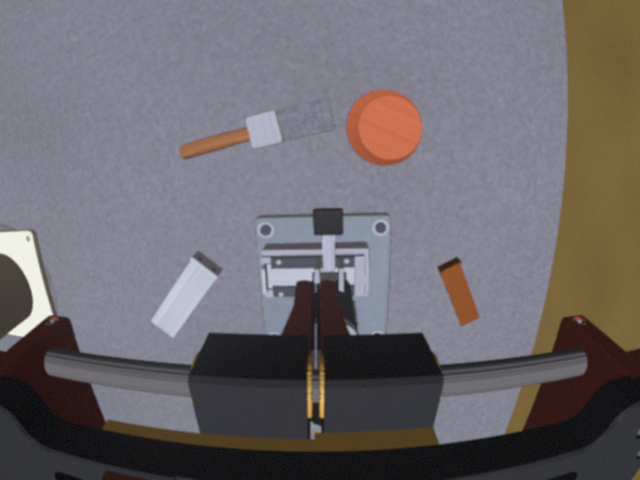

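Run:
```python
from h import *
o=dict(np.load("w7.npz"))
crop("pics/w7.png","pics/w7c.png",280,190,100,75,8)
def wz(u,v,z):
    a,d=wray(u,v,o);return (a+d*(z-a[2])/d[2]).round(1)
print(wz(328.5,220.5,136),"brushside")
Rt=R.from_rotvec(o["orientation"]).as_matrix()
print(Rt.T@(np.array([600,142.5,150])-o["ee_pos"]))
# triangulate with w5 + top
o5=dict(np.load("w5.npz"))
print(tri([wray(328.5,220.5,o),wray(411.8,236.5,o5),ray("top",180+244/4,240)]))
```

```text
[601.9 143.4 136. ] brushside
[ 10.44047263   3.59716689 160.66673223]
(array([600.94576081, 143.17455385, 133.62908104]), [np.float64(1.0215374044348249), np.float64(0.326772516793312), np.float64(0.7020960140896132)])
```

View pics/w7c.png

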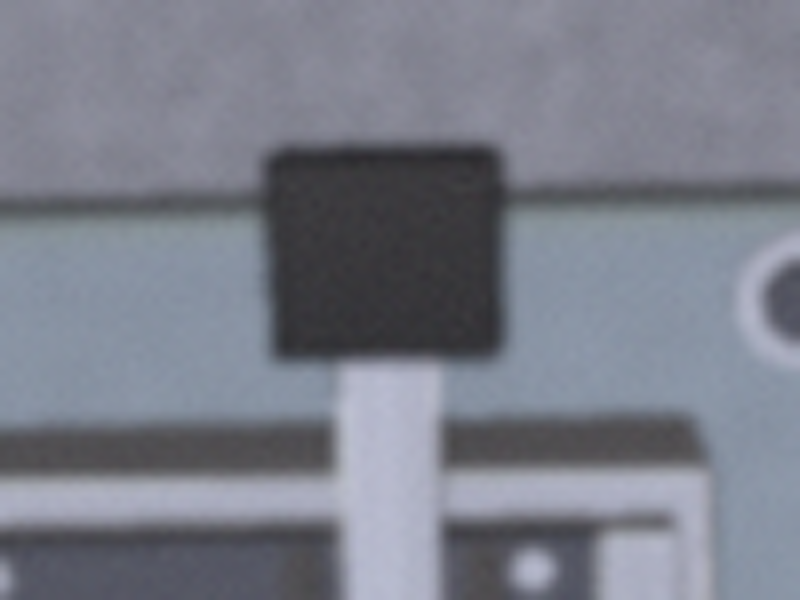

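Request:
arm_command:
  increments:
    - [[0.6, 0.2, 0.5], 0]
    - [[0.3, 0, 3], 0]
    - [[0.1, 0, 4], 0]
    - [[0.1, 0, 3.5], 0]
    - [[0, 0, 2.5], 0]
    - [[0, 0, 1], 0]
    - [[0, 0, 0], 0]

```text
t: 18.65
ee_pos: [603.9, 143.7, 158.6]
orientation: [3.133, -0.013, -0.05]
ft_force: [0.4, -1.0, -0.1]
width: 0.3
```

Request:
arm_command:
  increments:
    - [[-0.2, 0, 0.8], 0]
    - [[0, 0, 0.7], 0]
    - [[0, 0, 0.2], 0]
    - [[0, 0, 0.1], 0]

```text
t: 19.05
ee_pos: [603.7, 144.0, 142.8]
orientation: [3.134, -0.011, -0.042]
ft_force: [0.2, 0.4, 0.7]
width: 0.4
```

Request:
arm_command:
  increments:
    - [[-0.15, 0, 0.15], 0]
    - [[-0.15, 0, 0.15], 0]
    - [[0, 0, 0.1], 0]

```text
t: 19.35
ee_pos: [601.3, 144.2, 140.1]
orientation: [3.135, -0.011, -0.037]
ft_force: [-0.2, 0.3, -0.7]
width: 0.3
```

Request:
arm_command:
  increments:
    - [[0, 0, 0.1], 0]
    - [[0, 0, 0.1], 0]

```text
t: 19.55
ee_pos: [601.3, 144.3, 138.3]
orientation: [3.135, -0.011, -0.037]
ft_force: [-0.5, 0.4, -1.2]
width: 0.4
```

Request:
arm_command:
  increments:
    - [[0, 0, 0.1], 0]
    - [[0, 0, 0.1], 0]

```text
t: 19.75
ee_pos: [601.6, 144.3, 136.5]
orientation: [3.135, -0.011, -0.036]
ft_force: [-2.2, -0.5, 7.5]
width: 0.7
```

Request:
arm_command:
  increments:
    - [[0, 0, 0.1], 0]

```text
t: 19.85
ee_pos: [601.6, 144.3, 136.3]
orientation: [3.135, -0.011, -0.036]
ft_force: [-3.2, -0.8, 10.7]
width: 0.5
```

Request:
arm_command:
  increments:
    - [[0, 0, 0.1], 0]

```text
t: 19.95
ee_pos: [601.6, 144.3, 136.2]
orientation: [3.135, -0.011, -0.036]
ft_force: [-3.8, -1.0, 9.4]
width: 0.3
```

Request:
arm_command:
  increments:
    - [[0, 0, 0.1], 0]

```text
t: 20.05
ee_pos: [601.6, 144.4, 136.2]
orientation: [3.135, -0.011, -0.036]
ft_force: [-3.5, -0.6, 8.4]
width: 0.5
```

Request:
arm_command:
  increments:
    - [[0.03, 0, 0.12], 0]

```text
t: 20.15
ee_pos: [601.7, 144.4, 136.1]
orientation: [3.135, -0.011, -0.036]
ft_force: [-4.6, -0.5, 11.3]
width: 0.4
```

Request:
arm_command:
  increments:
    - [[0.03, 0, 0.13], 0]

```text
t: 20.25
ee_pos: [601.7, 144.4, 135.9]
orientation: [3.135, -0.011, -0.037]
ft_force: [-4.8, -0.2, 11.8]
width: 0.8
```

Request:
arm_command:
  increments:
    - [[0.03, 0, 0.14], 0]

```text
t: 20.35
ee_pos: [601.7, 144.4, 135.6]
orientation: [3.135, -0.011, -0.038]
ft_force: [-4.6, -0.2, 10.3]
width: 0.6
```

Request:
arm_command:
  increments:
    - [[-0.05, 0, 0.15], 0]

```text
t: 20.45
ee_pos: [601.5, 144.4, 135.4]
orientation: [3.135, -0.011, -0.036]
ft_force: [-1.9, -1.6, 11.4]
width: 0.4
```

Request:
arm_command:
  increments:
    - [[-0.03, 0, 0.16], 0]

```text
t: 20.55
ee_pos: [601.6, 144.4, 135.3]
orientation: [3.135, -0.011, -0.035]
ft_force: [-3.0, -0.9, 10.2]
width: 0.4
```

Request:
arm_command:
  increments:
    - [[-0.02, 0, 0.17], 0]

```text
t: 20.65
ee_pos: [601.6, 144.5, 135.0]
orientation: [3.135, -0.011, -0.033]
ft_force: [-3.7, -0.4, 11.0]
width: 0.6
```

Request:
arm_command:
  increments:
    - [[-0.02, 0, 0.18], 0]
    - [[-0.02, 0, 0.18], 0]

```text
t: 20.85
ee_pos: [601.6, 144.5, 134.3]
orientation: [3.136, -0.011, -0.031]
ft_force: [-3.9, -0.7, 10.6]
width: 0.3
```

Request:
arm_command:
  increments:
    - [[-0.02, 0, 0.19], 0]
    - [[-0.02, 0, 0.19], 0]

```text
t: 21.05
ee_pos: [601.7, 144.6, 133.3]
orientation: [3.136, -0.011, -0.029]
ft_force: [-3.4, -0.4, 11.3]
width: 0.6
```

Request:
arm_command:
  increments:
    - [[-0.02, 0, 0.2], 0]
    - [[-0.02, 0, 0.2], 0]

```text
t: 21.25
ee_pos: [601.7, 144.6, 132.3]
orientation: [3.136, -0.011, -0.027]
ft_force: [-5.3, -0.5, 12.5]
width: 0.2
```

Request:
arm_command:
  increments:
    - [[-0.03, 0, 0.2], 0]
    - [[-0.03, 0, 0.2], 0]

```text
t: 21.45
ee_pos: [601.7, 144.8, 131.2]
orientation: [3.136, -0.011, -0.024]
ft_force: [-3.6, -0.4, 11.2]
width: 0.8
```

Request:
arm_command:
  increments:
    - [[-0.03, 0, 0.2], 0]
    - [[-0.03, 0, 0.2], 0]

```text
t: 21.65
ee_pos: [601.8, 144.8, 129.1]
orientation: [3.137, -0.011, -0.021]
ft_force: [0.1, 0.5, 0.9]
width: 0.6
```

Request:
arm_command:
  increments:
    - [[-0.03, 0, 0.2], 0]
    - [[-0.03, 0, 0.2], 0]

```text
t: 21.85
ee_pos: [601.6, 144.8, 124.9]
orientation: [3.137, -0.011, -0.019]
ft_force: [0.5, -0.4, 1.6]
width: 0.3
```

Request:
arm_command:
  increments:
    - [[0, 0, -0.3], 0]
    - [[0, 0, -0.5], 0]
    - [[0, 0, -0.8], 0]
    - [[0, 0, -2], 0]
    - [[0, 0, -4], 0]
    - [[0, 0, -5], 0]
    - [[0, 0, -5], 0]
    - [[0, -2, -3], 0]
    - [[0, -4, 0], 0]
    - [[0, -4, 0], 0]
    - [[0, -2, 0], 0]
    - [[0, 0, 0], 0]

```text
t: 23.05
ee_pos: [603.7, 268.6, 344.8]
orientation: [3.139, -0.016, -0.02]
ft_force: [-0.2, -0.7, -0.7]
width: 0.8
```

Run:
```python
from h import *
o=get_obs();print(o["t"],o["ee_pos"],o["ft_force"])
np.savez("w8.npz",**o)
for n in("scene","top","wrist"): cv2.imwrite(f"pics/{n}8.png",get_image(n)[:,:,::-1])
crop("pics/scene8.png","pics/s8c.png",260,180,160,120,5)
crop("pics/top8.png","pics/t8c.png",180,180,200,150,4)
```

```text
23.05 [603.68677987 268.57941336 344.78651836] [-0.18218036 -0.67105832 -0.71084095]
```

View pics/s8c.png

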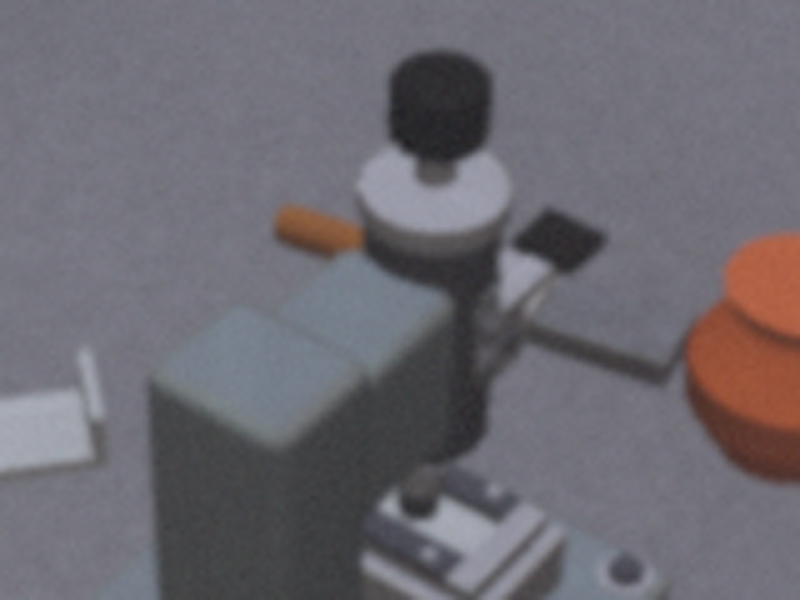

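View pics/t8c.png

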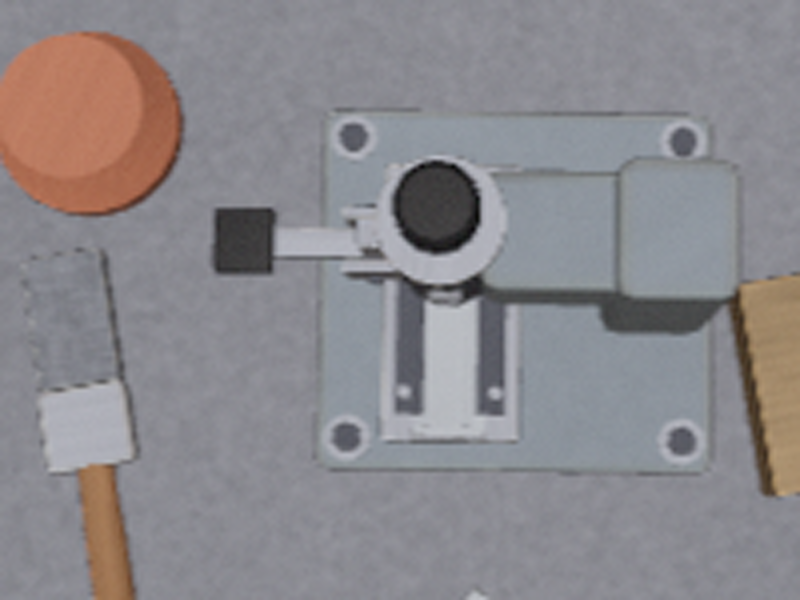

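View pics/wrist8.png

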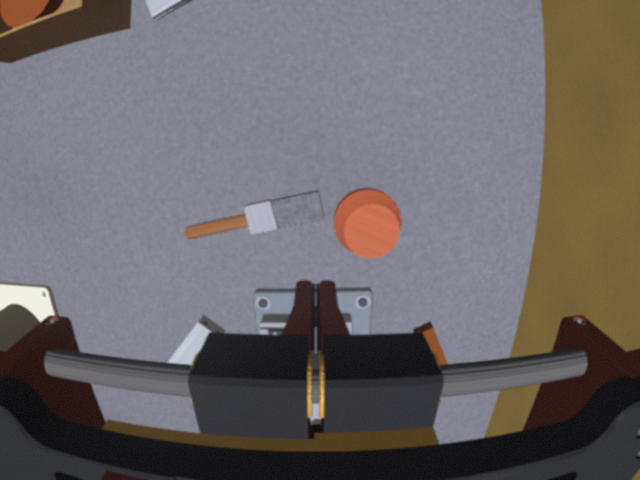

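Run:
```python
from h import *
crop("pics/top8.png","pics/t8d.png",265,255,60,45,12)
for v in (433,436,438): print(atz("top",180+450/4,180+v/4,72).round(1))
```

```text
[521.6  55.   72. ]
[520.2  55.   72. ]
[519.3  54.9  72. ]
```

View pics/t8d.png

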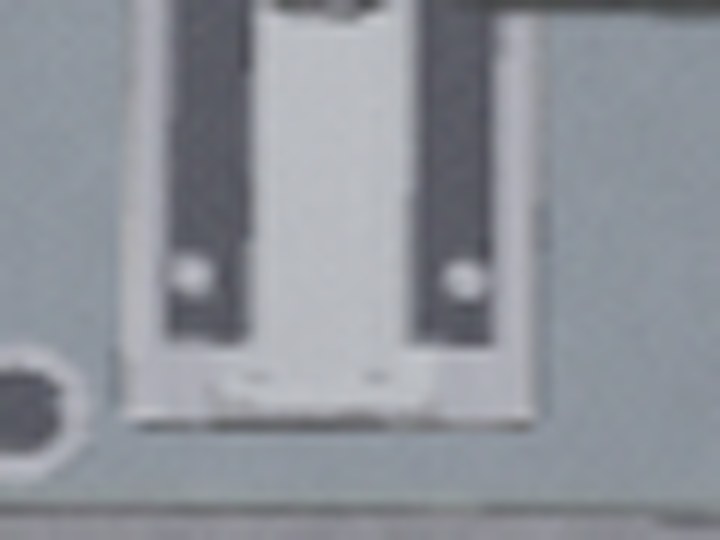

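Request:
arm_command:
  increments:
    - [[-3, 1, 0], 0]
    - [[-4, 2, 0], 0]
    - [[-3, 4, 0], 0]
    - [[-0.5, 4, 0], 0]
    - [[0, 4.5, 0], 0]
    - [[0, 4.5, 0], 0]
    - [[0, 4, 1], 0]
    - [[0, 2, 2], 0]
    - [[0, 0.5, 1], 0]
    - [[0, 0, 0], 0]

```text
t: 24.2
ee_pos: [485.3, -17.7, 305.1]
orientation: [3.133, -0.04, -0.024]
ft_force: [-0.4, 0.7, -1.0]
width: 0.7
```

Run:
```python
from h import *
o=get_obs();print(o["t"],o["ee_pos"],o["qvel"].round(3))
np.savez("w9.npz",**o)
cv2.imwrite("pics/w9.png",get_image("wrist")[:,:,::-1])
o4=dict(np.load("w4.npz"))
a,d=wray(270+350/8,205+178/8,o4);print("bed w4",a+d*(52-a[2])/d[2])
```

```text
24.2 [485.30329983 -17.70349357 305.09042932] [-0.021 -0.013 -0.004  0.001  0.009  0.   ]
bed w4 [519.74949193  54.36810726  52.        ]
```

View pics/w9.png

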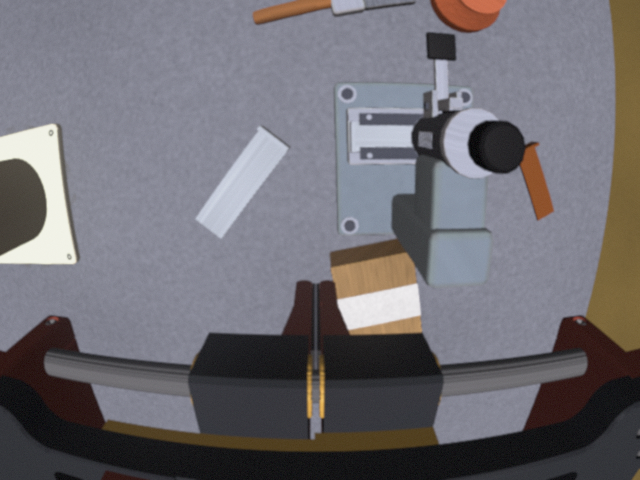

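Run:
```python
from h import *
crop("pics/w9.png","pics/w9c.png",335,100,60,70,8)
```

```text
(no output)
```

View pics/w9c.png

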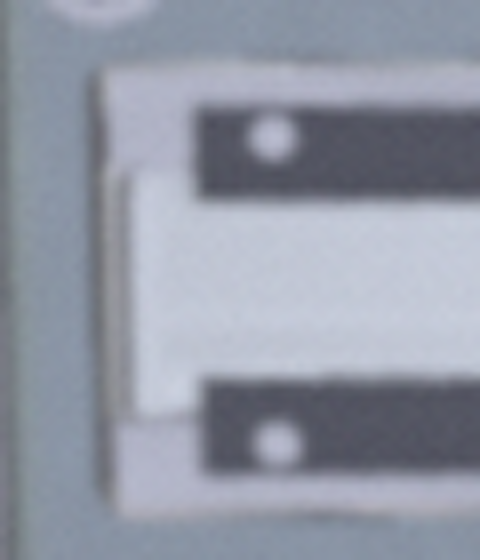

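Run:
```python
from h import *
o=dict(np.load("w9.npz"))
def wz(p,z):
    a,d=wray(335+p[0]/8,100+p[1]/8,o);return (a+d*(z-a[2])/d[2]).round(1)
for n,p,z in [("bed",(104,70),52),("bed",(115,515),52),("lip",(132,180),72),("lip",(138,415),72),("lipbot",(112,180),52),("keep",(197,105),62),("keep",(203,470),62),("base",(10,200),22)]: print(n,wz(p,z))
```

```text
bed [520.3  84.8  52. ]
bed [520.9  22.5  52. ]
lip [522.3  69.1  72. ]
lip [522.7  37.8  72. ]
lipbot [521.2  69.4  52. ]
keep [532.   79.5  62. ]
keep [532.3  29.6  62. ]
base [508.3  67.   22. ]
```

```bash
python3 -c "
from workcell import *
print(close_job())"
```

```text
the job is handed in; nothing more can be done
None
```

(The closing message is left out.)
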